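Fit and lock the tool rest on a wood lathe

TASK

Fit the short straight tool rest to the wood lathe: lift it out of the wooden rack, lower its post through the upright hole in the front end of the banjo until its shoulder sits fully home on the banjo with its bar parallel to the blank between the centres, and then lock it by swinging the clamp lever on the banjo's nose down to its stop. Do not bump the blank, and leave the other two rests in the rack and the mallet and gouge on the bench where they are.

Things in the scene. Friction and masses are not known exactly. Their poses are not given: they have to be found in the camera images.
- tool_rest_grip (a point): the short straight tool rest (0.42 kg, dark iron T), upright in one of the rack's holes: middle of its bar, 12 mm thick (x), 150 long (y), 28 high, flat sides, top edge 18 mm above this point, z up; both faces alike. Web and neck lead down to a 30 mm round shoulder, underside 50 mm below this point; under it on the same axis the post, 16 mm diameter, 70 long, last 8 mm tapered to 9
- tool_rest_tip (a point): the lower tip of the short rest's post, 120 mm below the middle of its bar; axes as the bar's
- bore (a point): centre of the upper mouth of the upright through hole in the banjo's boss, where the shoulder seats; 18 mm diameter, 57 deep, boss 44 mm outside. The banjo is a dark iron arm across the lathe bed, swivelled more or less, its boss in front of the bed. z up, x along the banjo towards the bed; the clamp screw sticks out at its -x side (the nose)
- clamp_lever (a joint): clamp lever on the banjo's nose: 0 = open, upright; 1.57 = clamped, level, at its stop. Turns about the bore's x axis, clockwise seen from the robot: the knob goes from above over to the bore's -y side. Starts open to partly turned, takes about 2 N at the knob, more near the end, stays where left. It drives a pad against the post; far over, the pad obstructs an empty hole
- lever_knob (a point): centre of the black round knob, 23 mm diameter, at the end of the 10 mm thick lever: 70 mm from the lever's axis, and always at -0.095 in the bore's x (the lever is cranked outwards)
- lever_axis (a point): point on the clamp lever's axis, straight below the bore's mouth by 29 mm, in the middle of the hole; axes as the bore's
- lathe: bench-top wood lathe: origin on the bench under the bed's middle, y along the spindle axis to the headstock, z up. Bed 130 mm wide, 670 long, top at 90 mm; spindle axis at 210 mm above the bed's middle. Headstock y 0.125 to 0.37, 290 mm high, 155 wide; tailstock y -0.39 to -0.19, 265 mm high
- blank: round wooden blank between the lathe's centres, 36 mm diameter, on the spindle axis 210 mm above the bench; origin on that axis above the lathe's origin; it runs from y = -0.188 to 0.062 along the lathe's y
- rack: wooden rack: board 285 x 85 x 30 mm on two end cheeks, top at 85 mm; origin on the bench under its middle. Three 21 mm holes at x = -0.09, 0, 0.09, each with a rest standing in it on its shoulder, bars roughly along the rack's y
- long_rest_grip (a point): bystander: long straight rest in the rack, bar 230 mm long, else like the short one; middle of its bar
- bowl_rest_grip (a point): bystander: curved bowl rest in the rack, bar bent to an arc of 115 mm radius, about 150 mm across, else like the short one; middle of its bar
- mallet: bystander: small turned wooden carver's mallet standing on its head, 175 mm high, 66 mm diameter; origin under its middle
- gouge: bystander: gouge with a wooden handle lying on the bench, 325 mm long along its y, 29 mm high; origin on the bench under the blade end of its handle
Mind the look-alikes: they are no part of the job. Leave any green look-alike of the part that bears tool_rest_grip alone.

How it is judged:
On the way, in this order (a step that is already met when the one before it is completed fails the run):
1. the short rest's post is through the banjo's hole, its shoulder home on the boss and its bar parallel to the lathe's axis, while the lever is still open (horizontal distance between tool_rest_grip and bore below 0.006 m and z of tool_rest_grip in the frame of bore between 0.045 and 0.054 m and angle between the y axis of tool_rest_grip and the y axis of lathe, either way round below 0.15 rad and value of joint clamp_lever below 1 rad), for 0.2 s.
2. the clamp lever is swung to its stop (value of joint clamp_lever above 1.42 rad), for 0.2 s.
At the end, for the whole second after the job is handed in: the short rest stands in the banjo's hole, shoulder home on the boss (within 4 mm in height, 6 mm sideways at the bar, upright within 4 degrees), its bar parallel to the lathe's axis within 8 degrees, and the clamp lever within 8 degrees of its clamped stop (horizontal distance between tool_rest_grip and bore below 0.006 m and z of tool_rest_grip in the frame of bore between 0.045 and 0.054 m and angle between tool_rest_grip's own z axis and vertical below 0.07 rad and angle between the y axis of tool_rest_grip and the y axis of lathe, either way round below 0.15 rad and value of joint clamp_lever above 1.42 rad); the robot touches nothing.
It fails at once if the blank is struck (over 10 N) (contact force between blank and anything else above 10 N).
It fails at once if the long rest is displaced by more than 25 mm (distance of long_rest_grip from where it was at the start of the episode above 0.025 m).
It fails at once if the bowl rest is displaced by more than 25 mm (distance of bowl_rest_grip from where it was at the start of the episode above 0.025 m).
It fails at once if the mallet is displaced by more than 30 mm (distance of mallet from where it was at the start of the episode above 0.03 m).
It fails at once if the gouge is displaced by more than 30 mm (distance of gouge from where it was at the start of the episode above 0.03 m).
It also fails if it takes over 67 s, if anything falls off the work surface, if the arm or the gripper's body presses on something with over 40 N, if the wrist force passes 120 N, or if a joint passes its speed limit or range.

ROBOT

A 6-joint arm with a two-finger parallel gripper is mounted at the origin on the work surface. World frame = base frame: x ahead of the robot, y to its left, z up, the work surface at z = 0. Lengths are in m, angles in rad, forces in N, time in s.
With the tool pointing down it reaches from about 0.375 to 0.75 m from the base axis. Payload 9 kg.
Tool frame: the origin (TCP) lies on the centre line of the jaws, within the pads' length; the fingertips stand 11 mm ahead of it and the grasp point (between the pads) lies 8 mm behind it; z points along the fingers, y is the direction in which the jaws open and shut (so a half turn about z gives the same grasp; the last joint's range is limited). The gripper opens to 85 mm and grips with 20 to 120 N. Pads are 22 mm wide; open, the fingers measure 114 mm over their backs; the gripper's body (76 mm by 85 mm) begins 54 mm behind the grasp point. The pads swing forward as they close: fully open they stand 13 mm farther back than shut.
Start: joints at [0.943, 0.104, 0.097, 1.564, 0, 1.353], TCP at [0.239, 0.55, 0.222] pointing down, gripper open.
Joint ranges: [-2.99, 2.99], [-0.84, 1.86], [-1.1, 1.16], [-1.84, 2.11], [-1.51, 1.56], [-3.14, 3.14]. Speed limits (rad/s): [2.22, 2.22, 2.57, 3.14, 3.14, 3.14].

INTERFACE

Orientations are given as a unit quaternion [w, x, y, z].
In Python, from cell import arm, get_image, camera_info gives the robot as it stands. The module is installed in compiled form; this text tells all that it offers.
- The arm moves only by the tool carry_out, never from a script. Its argument "targets" is a list of rows, each a list of 7 numbers: the shift along the tool's x, y, z in m, then the turn, a rotation vector about the tool's x, y, z in rad, then the opening, from 0 (shut) to 1 (fully open). In form: [[x, y, z, ax, ay, az, fingers], ...]. A call has 1 to 10 rows; each row shifts and turns the commanded pose from where the row before left it, along the tool's axes as they then stand; what a row does not reach is not made up. A row lasts 1/12 s, in which the tool goes at most 41.7 mm and 7.16 degrees, less where a joint would pass 70% of its speed; a pose out of reach is approached as far as the arm can. A call with a gripper value outside its range is refused whole. The fingers move at their own pace and stop on an object; "squeeze" is the grip in N (left out, the last holds). Time passes only in rows, so rows that do not move let the fingers close. It gives the time, the measured TCP pose, the force and the opening at its end, in the units of the state.
- arm.get_state(): the state, without advancing time (a new reading comes with each control period).
- get_image(name): name is "side" or "top"; returns the picture (480x640x3 uint8, blue, green, red); there is no depth.
- camera_info(name): a dict with "K" (3x3 intrinsics, pixels), "world_from_camera" (4x4, takes a point from camera to world coordinates). Camera axes: x right, y down, z forward; pixel columns grow to the right and rows downward; lengths in m; the calibration is good to about 2 mm. A picture is of the moment at which its call begins. camera_info takes no time and is no camera call.
- arm.hand_in(): hands the job in, once; it reports no verdict.
The state is a dict: "t": time; "qpos": joint angles; "qvel": joint speeds; "effort": joint torques, N m; "tcp_pos": TCP position; "tool_rot": TCP orientation; "wrist_force": force on the tool from outside, world axes, zero at the start; "wrist_torque": the same for the moment, N m; "finger_gap": finger opening in m.
Only numpy, scipy, OpenCV 4.12 (cv2) and the standard library are available. Lean on these libraries where they do the work, as an engineer would, in place of code of your own. Each camera call takes 0.05 s, during which the arm holds its last target. There are 200 camera calls.

## Working session

There is one attempt and no reset: what is moved stays moved. The work goes in short steps, Python scripts to look and compute and a tool call to move; the robot and the scene stay as the last step left them, time stands still between calls to the robot, and variables do not carry over. Pictures are saved under pics/ and viewed, about 8 in all and at most 12, crops included, and the job is handed in when it is done.

Besides the shell and the picture viewer there is one more tool, called after "Call:" as name(argument=value, ...) on one line, values as JSON. carry_out: Moves the arm, as the interface text tells. Its arguments: {"type":"object","properties":{"targets":{"type":"array"},"squeeze":{"type":"number"}},"required":["targets"]}

```bash
mkdir -p pics; python3 - <<'E'
from cell import arm,get_image,camera_info
import cv2,numpy as np
np.set_printoptions(precision=4,suppress=True)
for n in("side","top"):
    cv2.imwrite(f"pics/{n}0.png",get_image(n)); c=camera_info(n); print(n,np.array(c["K"]),np.array(c["world_from_camera"]))
s=arm.get_state(); print(s)
E
```

```text
side [[511.346    0.     328.8714]
 [  0.     511.346  237.9858]
 [  0.       0.       1.    ]] [[ 0.7635 -0.3881  0.5162 -0.0815]
 [-0.6458 -0.4579  0.611  -0.7773]
 [-0.0007 -0.7999 -0.6002  0.8874]
 [ 0.      0.      0.      1.    ]]
top [[439.3688   0.     324.031 ]
 [  0.     439.3688 238.8462]
 [  0.       0.       1.    ]] [[ 0.0013 -0.9975  0.0707  0.5382]
 [-0.9997  0.0004  0.0237 -0.0419]
 [-0.0237 -0.0707 -0.9972  0.929 ]
 [ 0.      0.      0.      1.    ]]
{'t': 0.1, 'qpos': array([0.9433, 0.1046, 0.0965, 1.5639, 0.    , 1.3531]), 'qvel': array([ 0.0004, -0.0017,  0.0032, -0.0007, -0.0014, -0.0008]), 'effort': array([  0.005 , -55.82  ,  50.4724,   0.0129,  -0.0004,   0.    ]), 'tcp_pos': array([0.2389, 0.5501, 0.2209]), 'tool_rot': array([-0.0002,  0.2035,  0.9791, -0.0005]), 'wrist_force': array([0.3559, 0.1176, 0.9409]), 'wrist_torque': array([-0.0096,  0.0205, -0.0071]), 'finger_gap': 0.08538808480461446}
```

View pics/side0.png

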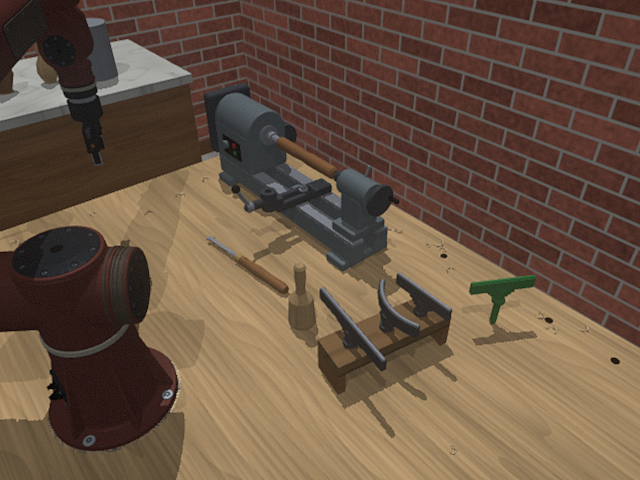

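View pics/top0.png

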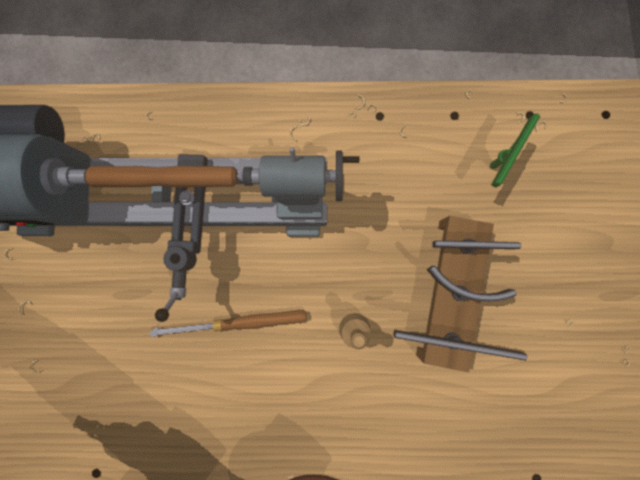

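The side view shows the robot and the lathe, with the rack at lower right. The short rest is the far bar, from about (398,278) to (450,312), and the green decoy is at (500,290). In the top view the short bar runs from (434,244) to (520,245). The boss is at (178,258), the knob at (162,315) and the blank from (88,176) to (236,176). I'll enlarge the parts that matter.

```bash
python3 - <<'E'
import cv2,numpy as np
t=cv2.imread("pics/top0.png");s=cv2.imread("pics/side0.png")
def crop(i,x,y,w,h,W,H): 
    c=cv2.resize(i[y:y+h,x:x+w],(W,H),interpolation=cv2.INTER_CUBIC)
    k=W/w
    for u in range((x//10+1)*10,x+w,10): cv2.line(c,(int((u-x+.5)*k),0),(int((u-x+.5)*k),8 if u%50 else 18),(0,0,255),1)
    for v in range((y//10+1)*10,y+h,10): cv2.line(c,(0,int((v-y+.5)*k)),(8 if v%50 else 18,int((v-y+.5)*k)),(0,0,255),1)
    return cv2.convertScaleAbs(c,alpha=1.6,beta=20)
a=crop(t,140,235,60,90,400,600)
b=crop(s,220,170,80,60,400,300)
c=crop(t,425,225,100,75,400,300)
cv2.imwrite("pics/crop0.png",np.hstack([a,np.vstack([b,c])]))
E
```

```text
(no output)
```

View pics/crop0.png

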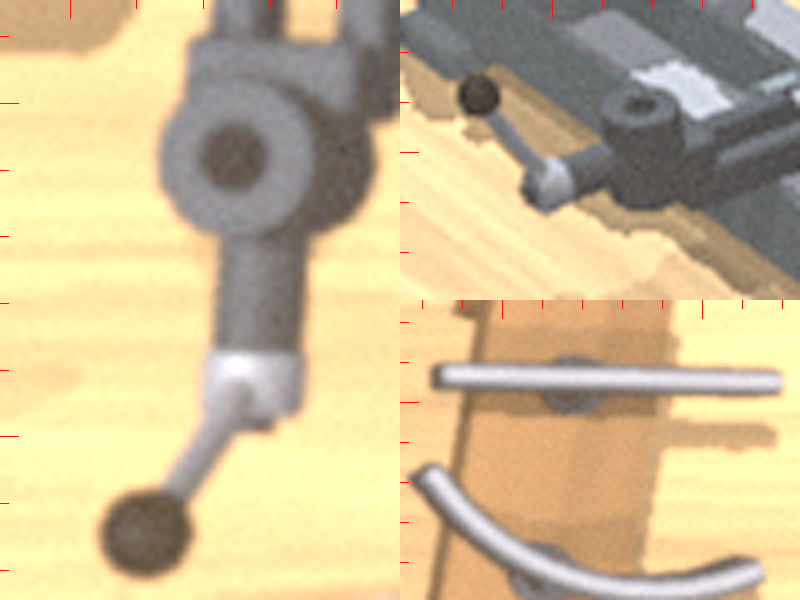

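```bash
cat > h.py <<'E'
import numpy as np, cv2
from cell import arm,get_image,camera_info
from scipy.spatial.transform import Rotation as R
np.set_printoptions(precision=4,suppress=True)
C={n:camera_info(n) for n in("side","top")}
def ray(n,u,v):
    K=np.array(C[n]["K"]);T=np.array(C[n]["world_from_camera"])
    d=T[:3,:3]@np.linalg.solve(K,[u,v,1]); return T[:3,3],d/np.linalg.norm(d)
def plane(n,u,v,z): o,d=ray(n,u,v); return o+d*(z-o[2])/d[2]
def tri(ps,pt):
    A=np.zeros((3,3));b=np.zeros(3);rs=[ray("side",*ps),ray("top",*pt)]
    for o,d in rs: P=np.eye(3)-np.outer(d,d);A+=P;b+=P@o
    x=np.linalg.solve(A,b); return x,[np.linalg.norm(np.cross(x-o,d)) for o,d in rs]
def proj(n,p):
    K=np.array(C[n]["K"]);T=np.linalg.inv(np.array(C[n]["world_from_camera"]))
    q=K@(T[:3,:3]@p+T[:3,3]); return q[:2]/q[2]
E
python3 - <<'E'
from h import *
b,e=tri((268.5,190.5),(174.45,258.05));print("bore",b,e)
k,e=tri((235.5,188.5),(161.5,314.4));print("knob",k,e)
l=plane("top",433.5,243.75,.153);r=plane("top",519.5,245,.153);print("bar",l,r,(l+r)/2,np.linalg.norm(l-r),"yaw",np.arctan2(*(r-l)[:2][::-1]))
print(proj("side",(l)),proj("side",r))
for z in(.228,.21):
  p,q=plane("top",88,176.5,z),plane("top",236,176.5,z);print("blank",p,q)
# bed edges via top z=.09
p,q=plane("top",100,160,.09),plane("top",100,225,.09);print(p,q)
d=k-b; c=np.clip((d[2]+.029)/.07,-1,1);th=np.arccos(c);print("theta",th)
loc=np.array([-.095,-.07*np.sin(th)]);print(np.hypot(*d[:2]),np.hypot(*loc),"yaw bore",np.arctan2(d[1],d[0])-np.arctan2(loc[1],loc[0]))
E
```

```text
bore [0.5606 0.2404 0.1554] [np.float64(0.002102153658039333), np.float64(0.0021021536580393472)]
knob [0.4651 0.245  0.1972] [np.float64(0.0012193828282075863), np.float64(0.0012193828282077471)]
bar [ 0.5845 -0.2161  0.153 ] [ 0.5823 -0.3658  0.153 ] [ 0.5834 -0.2909  0.153 ] 0.14970854575276954 yaw -1.5855774095828963
[395.3714 270.6426] [448.2554 307.8537]
blank [0.6904 0.3614 0.228 ] [0.6895 0.1179 0.228 ]
blank [0.6943 0.3718 0.21  ] [0.6934 0.122  0.21  ]
[0.7531 0.4183 0.09  ] [0.6248 0.4134 0.09  ]
theta 0.0
0.09561526401311472 0.095 yaw bore 6.2350625496422785
```

```bash
python3 - <<'E'
from h import *
f=lambda x,y:(140+x/6.667-.5,235+y/6.667-.5)
for m in(.1264,.135):
  a,b,c=[plane("top",*f(*p),m) for p in((264,240),(258,350),(253,385))]
  print(a,b,c,np.arctan2(*(a-b)[:2][::-1]),np.arctan2(*(np.array([.5606,.2404])-c[:2])[::-1]))
E
```

```text
[0.5369 0.2434 0.1264] [0.5068 0.2443 0.1264] [0.4972 0.2455 0.1264] -0.03032881533422709 -0.07951855147767059
[0.5369 0.2403 0.135 ] [0.5071 0.2412 0.135 ] [0.4977 0.2424 0.135 ] -0.03032881533422645 -0.03130888419175917
```

The geometry is consistent. The bore is at about (0.561, 0.240, 0.155), the lever is roughly open at yaw −0.05, the bar measures 150 mm, and the blank is parallel to y. I'll turn the tool first so that the jaws open along world x.

Call:
carry_out(targets=[[0,0,-0.004,0,0,0.1176,0.7],[0,0,-0.004,0,0,0.1176,0.7],[0,0,-0.004,0,0,0.1176,0.7],[0,0,-0.004,0,0,0.1176,0.7],[0,0,-0.004,0,0,0.1176,0.7],[0,0,-0.004,0,0,0.1176,0.7],[0,0,-0.004,0,0,0.1176,0.7],[0,0,-0.004,0,0,0.1176,0.7],[0,0,-0.004,0,0,0.1176,0.7],[0,0,-0.004,0,0,0.1176,0.7]])

```text
t: 0.93
tcp_pos: [0.2389, 0.5502, 0.2613]
tool_rot: [0.0, 0.714, 0.7, -0.0]
wrist_force: [0.0, 0.0, -0.2]
finger_gap: 0.0597
```

Call:
carry_out(targets=[[-0.0299,0.01275,0,0,0,0,0.7],[-0.0299,0.01275,0,0,0,0,0.7],[-0.0299,0.01275,0,0,0,0,0.7],[-0.0299,0.01275,0,0,0,0,0.7],[-0.0299,0.01275,0,0,0,0,0.7],[-0.0299,0.01275,0,0,0,0,0.7],[-0.0299,0.01275,0,0,0,0,0.7],[-0.0299,0.01275,0,0,0,0,0.7],[-0.0299,0.01275,0,0,0,0,0.7],[-0.0299,0.01275,0,0,0,0,0.7]])

```text
t: 1.77
tcp_pos: [0.3622, 0.248, 0.2614]
tool_rot: [-0.0, 0.712, 0.702, -0.0]
wrist_force: [0.1, 0.6, 0.9]
finger_gap: 0.0596
```

Call:
carry_out(targets=[[-0.0299,0.01275,0,0,0,0,0.7],[-0.0299,0.01275,0,0,0,0,0.7],[-0.0299,0.01275,0,0,0,0,0.7],[-0.0299,0.01275,0,0,0,0,0.7],[-0.0299,0.01275,0,0,0,0,0.7],[-0.0299,0.01275,0,0,0,0,0.7],[-0.0299,0.01275,0,0,0,0,0.7],[-0.0299,0.01275,0,0,0,0,0.7],[-0.0299,0.01275,0,0,0,0,0.7],[-0.0299,0.01275,0,0,0,0,0.7]])

```text
t: 2.6
tcp_pos: [0.4852, -0.0531, 0.2613]
tool_rot: [-0.0, 0.712, 0.702, 0.0]
wrist_force: [0.6, 1.2, 0.7]
finger_gap: 0.0598
```

Call:
carry_out(targets=[[-0.0299,0.01275,0,0,0,0,0.7],[-0.0299,0.01275,0,0,0,0,0.7],[-0.0299,0.01275,0,0,0,0,0.7],[-0.0299,0.01275,0,0,0,0,0.7],[-0.0299,0.01275,0,0,0,0,0.7],[-0.0299,0.01275,0,0,0,0,0.7],[-0.0299,0.01275,0,0,0,0,0.7],[-0.0299,0.01275,0,0,0,0,0.7],[0,0,0,0,0,0,0.7],[0,0,0,0,0,0,0.7]])

```text
t: 3.43
tcp_pos: [0.5831, -0.2934, 0.2594]
tool_rot: [-0.002, 0.713, 0.701, -0.0]
wrist_force: [0.2, 0.2, -0.1]
finger_gap: 0.0594
```

Call:
carry_out(targets=[[0.0025,0,0.022,0,0,0,0.7],[0,0,0.022,0,0,0,0.7],[0,0,0.022,0,0,0,0.7],[0,0,0.022,0,0,0,0.7],[0,0,0.018,0,0,0,0.7],[0,0,0.012,0,0,0,0.7],[0,0,0.008,0,0,0,0.7],[0,0,0.002,0,0,0,0.7],[0,0,0,0,0,0,0.7]])

```text
t: 4.18
tcp_pos: [0.5835, -0.2893, 0.1339]
tool_rot: [0.0, 0.712, 0.702, 0.0]
wrist_force: [-1.1, 0.5, 0.2]
finger_gap: 0.0594
```

```bash
python3 - <<'E'
from h import *
print(arm.get_state()["tcp_pos"],arm.get_state()["wrist_force"])
a=get_image("side")[230:380,300:500];b=get_image("top")[170:320,400:600]
cv2.imwrite("pics/pre.png",np.hstack([cv2.resize(i,None,fx=2,fy=2,interpolation=2) for i in(a,b)]))
E
```

```text
[ 0.5835 -0.2893  0.1339] [-1.1227  0.5263  0.1587]
```

View pics/pre.png

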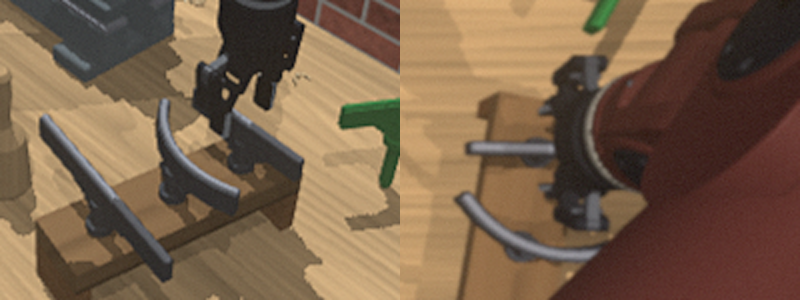

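```bash
python3 - <<'E'
from h import *
g=lambda n,p,o:(proj(n,np.array(p))-o)*2
for p in((.5835,-.2893,.134),(.5535,-.2893,.134),(.6135,-.2893,.134),(.5834,-.2909,.135)):
  print(g("side",p,[300,230]),g("top",p,[400,170])+[400,0])
for z in (.2,.25): print(g("top",(.5835,-.2893,z),[400,170])+[400,0])
E
```

```text
[238.3627 129.2183] [544.1343 149.8565]
[219.2313 141.8883] [544.8884 183.2607]
[256.9599 116.9021] [543.3843 116.6311]
[239.5278 129.3606] [546.2802 149.9042]
[569.1419 145.3012]
[591.3365 141.2582]
```

The projections match: the fingers straddle the bar, with the near tip at (220,140) and the bar's middle at (239,129) in the crop. Next I'll close and lift.

Call:
carry_out(targets=[[-0.0015,0,0.001,0,0,0,0.0],[0,0,0,0,0,0,0],[0,0,0,0,0,0,0],[0,0,0,0,0,0,0],[0,0,0,0,0,0,0],[0,0,0,0,0,0,0],[0,0,0,0,0,0,0],[0,0,0,0,0,0,0]], squeeze=80)

```text
t: 4.95
tcp_pos: [0.5839, -0.2913, 0.1331]
tool_rot: [0.001, 0.712, 0.702, 0.0]
wrist_force: [1.2, 0.4, 4.7]
finger_gap: 0.0089
```

Call:
carry_out(targets=[[0,0,-0.005,0,0,0,0],[0,0,-0.01,0,0,0,0],[0,0,-0.02,0,0,0,0],[0,0,-0.025,0,0,0,0],[0,0,-0.025,0,0,0,0],[0,0,-0.025,0,0,0,0],[0,0,-0.025,0,0,0,0],[0,0,-0.025,0,0,0,0],[0,0,-0.015,0,0,0,0],[0,0,0,0,0,0,0]])

```text
t: 5.78
tcp_pos: [0.584, -0.2916, 0.3117]
tool_rot: [0.002, 0.712, 0.702, 0.0]
wrist_force: [-0.3, -0.4, -4.4]
finger_gap: 0.0086
```

Call:
carry_out(targets=[[0.015,-0.0019,0,0,0,0,0],[0.03,-0.0019,0,0,0,0,0],[0.035,-0.0019,0,0,0,0,0],[0.035,-0.0019,0,0,0,0,0],[0.035,-0.0019,0,0,0,0,0],[0.035,-0.0019,0,0,0,0,0],[0.035,-0.0019,0,0,0,0,0],[0.035,-0.0019,0,0,0,0,0],[0.035,-0.0019,0,0,0,0,0],[0.035,-0.0019,0,0,0,0,0]])

```text
t: 6.62
tcp_pos: [0.5683, 0.0359, 0.306]
tool_rot: [-0.001, 0.712, 0.702, -0.001]
wrist_force: [0.7, 0.2, -4.4]
finger_gap: 0.0089
```

Call:
carry_out(targets=[[0.035,-0.0019,0,0,0,0,0],[0.035,-0.0019,0,0,0,0,0],[0.035,-0.0019,0,0,0,0,0],[0.035,-0.0019,0,0,0,0,0],[0.03,-0.0019,0,0,0,0,0],[0.025,-0.0019,0,0,0,0,0],[0.012,-0.0007,0,0,0,0,0],[0,0,0,0,0,0,0],[0,0,0,0,0,0,0],[0,0,0,0,0,0,0]])

```text
t: 7.45
tcp_pos: [0.5603, 0.2403, 0.3069]
tool_rot: [-0.0, 0.713, 0.702, -0.001]
wrist_force: [-0.8, 0.5, -4.2]
finger_gap: 0.0091
```

```bash
python3 - <<'E'
from h import *
s=arm.get_state();print(s["tcp_pos"],s["wrist_force"],s["finger_gap"],s["qpos"])
S=get_image("side");T=get_image("top")
cv2.imwrite("pics/side_h.png",S);cv2.imwrite("pics/top_h.png",T)
a=S[90:240,220:340]
p=s["tcp_pos"]
print(proj("side",p),proj("side",p-[0,0,.118]),proj("top",p-[0,0,.118]))
b=T[150:330,120:264]
f=lambda i:cv2.convertScaleAbs(i,alpha=1.6,beta=20)
cv2.imwrite("pics/hov.png",np.hstack([f(cv2.resize(a,(480,600),interpolation=2)),f(cv2.resize(b,(320,400),interpolation=2)) if 0 else np.vstack([f(cv2.resize(b,(320,400),interpolation=2)),np.zeros((200,320,3),np.uint8)])]))
E
```

```text
[0.5603 0.2403 0.3069] [-0.773   0.4888 -4.1773] 0.009091253533963136 [ 0.1912  0.1775  0.3335  1.728  -0.0004  1.7776]
[263.3614 139.5064] [266.7746 179.757 ] [168.2557 256.7504]
```

View pics/hov.png

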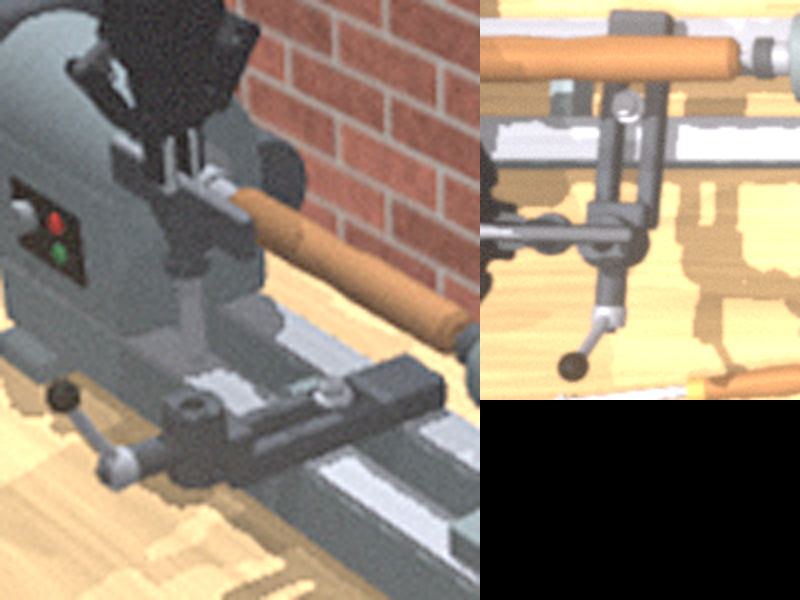

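```bash
python3 - <<'E'
from h import *
T=cv2.cvtColor(cv2.imread("pics/top_h.png"),6);T0=cv2.cvtColor(cv2.imread("pics/top0.png"),6);S=cv2.cvtColor(cv2.imread("pics/side_h.png"),6);S0=cv2.cvtColor(cv2.imread("pics/side0.png"),6)
print("top hole\n",T0[250:267,164:190]);print("bar\n",T[248:263,150:192:3])
print("side hole\n",S0[184:200,258:282]);print("post\n",S[160:184,258:280])
tcp=np.array([.5603,.2403,.3069])
print("bar end pred",proj("top",tcp+[-.001,-.075,.0199]),proj("top",tcp+[0,-.04,.0199]))
E
```

```text
top hole
 [[137 130 113  93  80  76  82  80  81  81  82  81  84  81  80  83  80  80
   75  65  57  49  48  50  60  69]
 [135 120  99  86  82  82  80  81  83  81  78  81  80  81  80  82  79  81
   81  77  69  52  46  48  51  57]
 [123 110  88  83  82  81  80  79  78  75  78  74  78  76  80  82  83  82
   84  77  70  63  48  43  48  50]
 [113  95  82  81  78  81  81  78  72  66  62  63  64  68  77  79  79  80
   78  82  82  67  57  48  41  45]
 [103  86  81  80  80  81  77  67  63  54  50  53  54  55  68  76  81  80
   81  82  79  75  60  48  46  47]
 [ 94  82  80  82  84  81  70  58  50  45  46  47  48  50  56  65  78  83
   83  81  83  76  65  54  45  44]
 [ 91  77  80  83  80  76  63  53  47  46  49  43  48  45  43  59  71  80
   81  81  78  77  67  49  49  48]
 [ 89  79  83  82  79  70  62  47  46  45  46  45  45  42  46  52  67  80
   84  80  83  81  67  52  51  44]
 [ 84  78  78  80  79  69  55  48  45  45  44  52  45  42  47  51  68  78
   82  79  80  78  70  57  47  51]
 [ 85  80  83  83  79  69  54  46  47  43  49  46  45  38  45  54  69  79
   81  79  78  78  71  52  51  49]

[... 4874 characters left out ...]
0  68  69  65  69  69  68  67  67  67  71  70  66  59  55  48  52  55
   52  55  45  53]
 [ 65  69  67  68  72  70  70  67  68  66  68  67  66  64  64  57  53  52
   51  51  52  50]
 [ 63  68  68  70  71  68  66  73  67  65  64  59  60  65  68  68  62  53
   49  48  53  53]
 [ 59  61  68  70  71  69  71  70  68  64  60  62  60  65  70  66  70  63
   57  50  49  49]
 [ 59  60  60  65  67  65  67  67  71  69  66  66  66  68  71  65  66  66
   62  58  50  53]
 [ 52  54  57  62  61  66  71  67  66  69  64  66  64  65  63  87  99  98
   78  62  58  57]
 [ 53  51  53  55  60  62  63  65  68  61  66  61  86  99  93 113 120 121
  103  96 101  75]]
bar end pred [184.4112 254.5046] [159.3258 253.7705]
```

```bash
python3 - <<'E'
from h import *
b,e=tri((267.5,190.8),(174.6,258.3));print("bore",b,e)
tcp=np.array([.5603,.2403,.3069])
for z in(.152,.1554,.158): print(z,"top",plane("top",174.6,258.3,z),"side",plane("side",267.5,190.8,z))
# rest per camera
l=plane("top",187.5,254.8,.3269);print("bar end top",l, "-> centre",l+[0.001,.075,0])
for z in(.225,): print("pred post",proj("side",np.array([.5603,.2403,z])))
# side: post centre px 267.4 at v=170 ; shift along image-right at that depth
P=plane("side",267.4,170,.2176);print(P, proj("side",np.array([.5603,.2403,.2176])))
for d in((0,0),(0,-.004),(-.001,-.004),(.002,-.002)): print(d,proj("side",tcp+[d[0],d[1],-.118]),proj("side",tcp+[d[0],d[1],-.09]))
E
```

```text
bore [0.5593 0.2414 0.1543] [np.float64(0.0009153962351789956), np.float64(0.000915396235179033)]
0.152 top [0.5586 0.2429 0.152 ] side [0.5618 0.2438 0.152 ]
0.1554 top [0.5586 0.2417 0.1554] side [0.5588 0.2391 0.1554]
0.158 top [0.5585 0.2407 0.158 ] side [0.5566 0.2354 0.158 ]
bar end top [0.5589 0.161  0.3269] -> centre [0.5599 0.236  0.3269]
pred post [265.7733 167.8846]
[0.5642 0.2394 0.2176] [265.9822 170.3479]
(0, 0) [266.7795 179.7508] [266.0019 170.5801]
(0, -0.004) [267.6331 180.3306] [266.8646 171.1505]
(-0.001, -0.004) [267.3249 180.4538] [266.5523 171.2717]
(0.002, -0.002) [267.8214 179.7948] [267.0565 170.6233]
```

Call:
carry_out(targets=[[0.0025,-0.0008,0.005,0,0,0,0],[0.0025,-0.0008,0.008,0,0,0,0],[0,0,0.008,0,0,0,0],[0,0,0.003,0,0,0,0],[0,0,0,0,0,0,0],[0,0,0,0,0,0,0]])

```text
t: 8.05
tcp_pos: [0.5586, 0.2462, 0.2832]
tool_rot: [-0.0, 0.712, 0.702, -0.0]
wrist_force: [0.6, 0.4, -4.3]
finger_gap: 0.0087
```

```bash
python3 - <<'E'
from h import *
s=arm.get_state();print(s["tcp_pos"],s["tool_rot"],s["wrist_force"],s["qpos"])
S=get_image("side");T=get_image("top")
cv2.imwrite("pics/side_h2.png",S);cv2.imwrite("pics/top_h2.png",T)
f=lambda i:cv2.convertScaleAbs(cv2.resize(i,(400,400),interpolation=2),alpha=2,beta=20)
cv2.imwrite("pics/hov2.png",np.hstack([f(S[150:210,240:300]),f(T[220:280,145:205])]))
E
```

```text
[0.5586 0.2462 0.2832] [-0.0002  0.7124  0.7018 -0.0003] [ 0.5989  0.3696 -4.3064] [0.2012 0.163  0.2736 1.682  0.     1.787 ]
```

View pics/hov2.png

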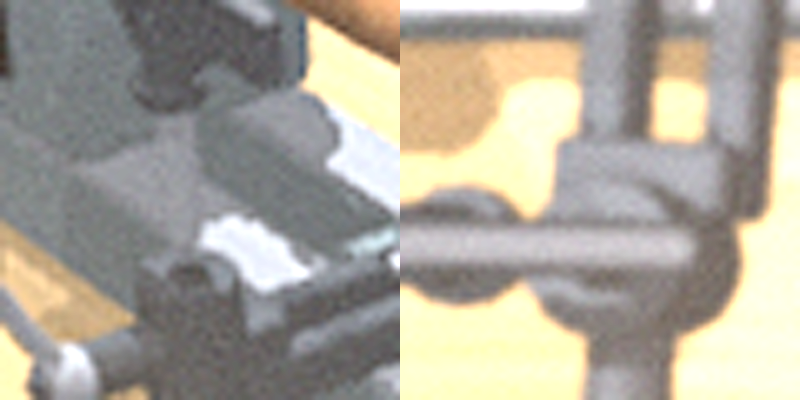

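```bash
python3 - <<'E'
from h import *
b=np.array([.5590,.2412,.1545])
print("hole",proj("side",b),"shoulder if aligned",proj("side",b+[0,0,.2352-.1545]),"shift/mm",(proj("side",b+[.001,0,0])-proj("side",b)),(proj("side",b+[0,.001,0])-proj("side",b)))
T=cv2.cvtColor(cv2.imread("pics/top_h2.png"),6)
print(T[248:264,178:194])
print("bar end if aligned",proj("top",b+[-.001,-.075,.2832+.02-.1545]))
S=cv2.cvtColor(cv2.imread("pics/side_h2.png"),6);print(S[158:190,256:278])
E
```

```text
hole [267.1261 190.7446] shoulder if aligned [264.8788 164.491 ] shift/mm [ 0.3031 -0.1249] [-0.2099 -0.1473]
[[81 81 75 70 62 52 57 67 74 83 80 82 80 74 69 55]
 [85 86 84 76 67 59 51 55 61 66 74 79 78 75 67 58]
 [87 82 82 86 82 72 55 51 49 49 61 68 77 71 67 57]
 [83 88 84 84 84 78 63 51 46 46 55 58 65 61 54 57]
 [72 70 75 77 79 77 70 58 48 48 51 52 51 51 51 47]
 [65 62 64 71 63 66 65 59 54 56 48 51 51 48 42 43]
 [74 72 76 76 74 73 74 75 71 67 61 53 44 45 45 45]
 [90 86 89 86 85 87 85 87 85 80 69 56 50 48 48 51]
 [95 93 92 94 94 90 92 97 93 88 79 63 50 48 46 43]
 [91 93 91 94 93 95 91 95 97 90 83 63 50 46 48 46]
 [87 88 88 89 89 88 88 89 92 86 73 56 47 48 45 46]
 [74 76 74 74 74 78 80 79 77 70 66 53 51 47 47 50]
 [60 58 63 60 63 61 63 63 63 56 56 50 53 43 52 48]
 [48 54 53 54 56 57 57 55 54 49 50 47 46 50 43 47]
 [52 51 55 56 54 59 52 59 52 48 48 49 48 47 46 47]
 [59 55 56 55 59 56 55 54 53 44 49 51 44 48 48 45]]
bar end if aligned [189.3695 255.9887]
[[ 52  55  51  52  55  41  38  38  39  35  34  35  32  38  32  33  33  37
   37  36  30  40]
 [ 52  49  53  56  51  40  35  36  35  37
[... 2142 characters left out ...]
9  70  69  64  65  66  65  86
   98  98  78  59]
 [ 52  53  53  51  53  55  61  62  61  67  67  68  67  62  78  96  96 111
  123 122 106  96]
 [ 55  50  50  51  51  55  57  60  62  67  69  68  67  64  91 114 114 116
  113 118 117 116]
 [ 52  53  56  50  55  53  51  55  58  64  69  71  66  66 100 116 114 112
  109 112 115 116]
 [ 56  53  52  51  49  53  50  52  51  57  66  65  63  78 102 118 119 116
  115 110 111 112]
 [ 52  52  55  51  55  53  53  55  57  60  61  57  57  68  79  86  98 104
  113 115 110 110]
 [ 56  50  49  51  46  53  58  56  63  64  63  58  56  61  56  55  59  76
   98 112 116 113]
 [ 54  51  52  54  50  60  66  66  67  64  51  53  47  47  53  60  62  61
   69  93 113 115]]
```

Both views agree that the post is over the bore to within about 1 mm. In the side crop the shoulder is at (168,95) above the hole at (188,278), and the bar end is at u≈188.8 against 189.4 predicted. I'll start the insertion.

Call:
carry_out(targets=[[0,0,0.005,0,0,0,0],[0,0,0.005,0,0,0,0],[0,0,0.005,0,0,0,0],[0,0,0.005,0,0,0,0],[0,0,0.003,0,0,0,0],[0,0,0,0,0,0,0]])

```text
t: 8.65
tcp_pos: [0.5584, 0.2462, 0.2594]
tool_rot: [-0.0, 0.712, 0.702, -0.001]
wrist_force: [-0.3, -1.4, -4.5]
finger_gap: 0.009
```

Call:
carry_out(targets=[[0,0,0.006,0,0,0,0],[0,0,0.006,0,0,0,0],[0,0,0.006,0,0,0,0],[0,0,0.006,0,0,0,0],[0,0,0.006,0,0,0,0],[0,0,0.006,0,0,0,0],[0,0,0.004,0,0,0,0],[0,0,0,0,0,0,0]])

```text
t: 9.32
tcp_pos: [0.5584, 0.2462, 0.2193]
tool_rot: [-0.0, 0.712, 0.702, -0.001]
wrist_force: [-0.0, -0.3, -6.1]
finger_gap: 0.009
```

Call:
carry_out(targets=[[0,0,0.005,0,0,0,0],[0,0,0.004,0,0,0,0],[0,0,0.003,0,0,0,0],[0,0,0.002,0,0,0,0],[0,0,0,0,0,0,0]])

```text
t: 9.73
tcp_pos: [0.5587, 0.2463, 0.206]
tool_rot: [-0.0, 0.712, 0.702, -0.0]
wrist_force: [-0.4, -1.5, -4.9]
finger_gap: 0.0089
```

Call:
carry_out(targets=[[0,0,0.001,0,0,0,0],[0,0,0.001,0,0,0,0]])

```text
t: 9.9
tcp_pos: [0.5589, 0.2463, 0.2048]
tool_rot: [0.0, 0.712, 0.702, 0.0]
wrist_force: [-1.2, -0.9, -3.4]
finger_gap: 0.0087
```

Call:
carry_out(targets=[[0,0,0.001,0,0,0,0],[0,0,0.001,0,0,0,0]])

```text
t: 10.07
tcp_pos: [0.5591, 0.2463, 0.203]
tool_rot: [0.0, 0.712, 0.702, 0.0]
wrist_force: [-0.6, -1.5, 3.9]
finger_gap: 0.009
```

Call:
carry_out(targets=[[0,0,0.001,0,0,0,0],[0,0,0,0,0,0,0]])

```text
t: 10.23
tcp_pos: [0.5594, 0.2463, 0.2031]
tool_rot: [0.001, 0.712, 0.702, 0.001]
wrist_force: [-1.3, -2.1, 4.7]
finger_gap: 0.0088
```

The force changes sign at TCP z 0.203, where home was predicted, so the shoulder is seated. Next I'll release and back off.

Call:
carry_out(targets=[[0,0,0,0,0,0,0],[0,0,0,0,0,0,0.5],[0,0,0,0,0,0,0.5],[0,0,0,0,0,0,0.5],[0,0,0,0,0,0,0.5],[0,0,0,0,0,0,0.5]])

```text
t: 10.73
tcp_pos: [0.5589, 0.2464, 0.2015]
tool_rot: [-0.0, 0.712, 0.702, 0.0]
wrist_force: [-0.6, -0.3, -0.5]
finger_gap: 0.0427
```

Call:
carry_out(targets=[[0,0,-0.005,0,0,0,0.5],[0,0,-0.01,0,0,0,0.5],[0,0,-0.02,0,0,0,0.5],[0,0,-0.03,0,0,0,0.5],[0,0,-0.025,0,0,0,0.5],[0.02,-0.03,-0.005,0,0,0,0],[0.02,-0.03,0,0,0,0,0],[0.01,-0.03,0,0,0,0,0],[0,-0.01,0,0,0,0,0],[0,0,0,0,0,0,0]])

```text
t: 11.57
tcp_pos: [0.4578, 0.2989, 0.2987]
tool_rot: [0.0, 0.712, 0.703, 0.001]
wrist_force: [0.1, 0.5, 0.6]
finger_gap: 0.0001
```

```bash
python3 - <<'E'
from h import *
s=arm.get_state();print(s["tcp_pos"],s["wrist_force"],s["finger_gap"])
S=get_image("side");T=get_image("top")
cv2.imwrite("pics/side_r.png",S);cv2.imwrite("pics/top_r.png",T)
f=lambda i:cv2.convertScaleAbs(cv2.resize(i,(400,400),interpolation=2),alpha=1.7,beta=20)
cv2.imwrite("pics/rel.png",np.hstack([f(S[130:230,210:310]),f(T[230:330,120:220])]))
E
```

```text
[0.4578 0.2989 0.2987] [0.1097 0.4728 0.6485] 0.00013743118586084674
```

View pics/rel.png

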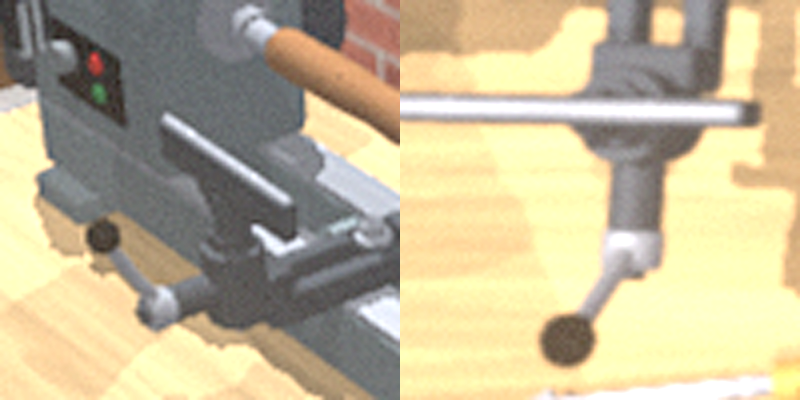

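The rest is seated: in the side crop its shoulder is on the boss at (235,245). The lever is still upright, with its knob at (103,235) in the side crop and (568,338) in the top crop. Next I'll lower the shut fingers beside the knob on its +y side.

Call:
carry_out(targets=[[0,0.002,0.02,0,0,0,0],[0,0.001,0.03,0,0,0,0],[0,0,0.03,0,0,0,0],[0,0,0.02,0,0,0,0],[-0.005,0,0.002,0,0,0,0],[-0.01,0,0,0,0,0,0],[-0.005,0,0,0,0,0,0],[0,0,0,0,0,0,0]])

```text
t: 12.33
tcp_pos: [0.4637, 0.2766, 0.1968]
tool_rot: [0.001, 0.713, 0.701, 0.001]
wrist_force: [0.3, 0.7, 0.3]
finger_gap: -0.0001
```

Call:
carry_out(targets=[[-0.006,0,0,0,0,0,0],[-0.006,0,0.0,0,0,0,0],[-0.006,0,0.001,0,0,0,0],[-0.006,0,0.002,0,0,0,0],[-0.006,0,0.002,0,0,0,0],[-0.006,0,0.002,0,0,0,0],[0,0,0,0,0,0,0]])

```text
t: 12.92
tcp_pos: [0.4629, 0.241, 0.1912]
tool_rot: [0.001, 0.713, 0.702, 0.002]
wrist_force: [-1.2, 0.3, 7.0]
finger_gap: -0.0001
```

```bash
python3 - <<'E'
from h import *
s=arm.get_state();print(s["tcp_pos"],s["wrist_force"],s["wrist_torque"])
S=get_image("side");T=get_image("top")
f=lambda i:cv2.convertScaleAbs(cv2.resize(i,(400,400),interpolation=2),alpha=2,beta=20)
cv2.imwrite("pics/push.png",np.hstack([f(S[150:220,205:275]),f(T[270:340,120:190])]))
print(proj("side",s["tcp_pos"]+[0,0,-.011])-[205,150],proj("top",s["tcp_pos"])-[120,270])
E
```

```text
[0.4629 0.241  0.1912] [-1.1929  0.2923  6.9738] [ 0.0093  0.1556 -0.0396]
[30.8637 44.9175] [45.8034 44.814 ]
```

View pics/push.png

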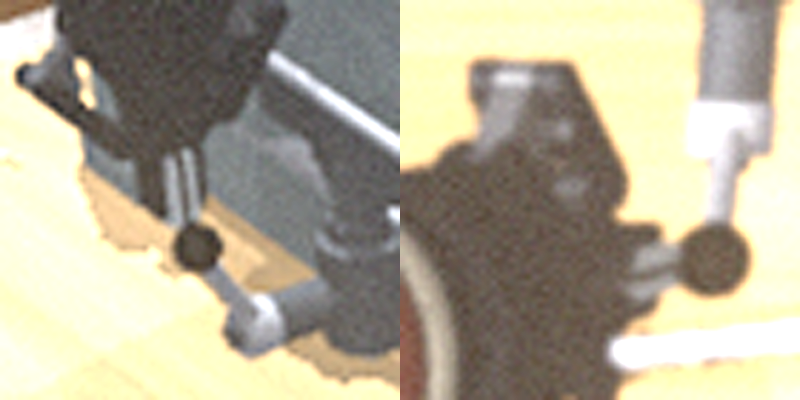

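The knob is moving: it sits at (195,248) in the side crop and (712,258) in the top crop, with the fingers behind it. I'll continue the push.

Call:
carry_out(targets=[[-0.005,0,-0.001,0,0,0,0],[-0.005,0,0,0,0,0,0],[-0.005,0,0,0,0,0,0],[-0.005,0,0,0,0,0,0],[0,0,0,0,0,0,0]])

```text
t: 13.43
tcp_pos: [0.4614, 0.2207, 0.1884]
tool_rot: [0.0, 0.713, 0.701, -0.0]
wrist_force: [-0.3, 0.1, 0.5]
finger_gap: 0.0001
```

Call:
carry_out(targets=[[-0.004,0,0,0,0,0,0],[-0.004,0,0,0,0,0,0],[0,0,0,0,0,0,0]])

```text
t: 13.68
tcp_pos: [0.4613, 0.2131, 0.1885]
tool_rot: [0.0, 0.713, 0.702, -0.0]
wrist_force: [-0.3, -1.0, 0.8]
finger_gap: -0.0001
```

Call:
carry_out(targets=[[0,0,-0.015,0,0,0,0],[0,0,-0.01,0,0,0,0],[-0.015,0.002,0,0,0,0,0],[-0.014,0.001,0,0,0,0,0],[0,0,0.01,0,0,0,0],[0,0,0.01,0,0,0,0],[0,0,0.008,0,0,0,0],[-0.001,0,0.006,0,0,0,0],[0,0,0,0,0,0,0]])

```text
t: 14.43
tcp_pos: [0.4628, 0.184, 0.1775]
tool_rot: [-0.001, 0.712, 0.702, -0.001]
wrist_force: [0.2, 0.0, -1.2]
finger_gap: 0.0001
```

Call:
carry_out(targets=[[-0.001,0,0.005,0,0,0,0],[-0.001,0,0.005,0,0,0,0],[-0.001,0,0.005,0,0,0,0],[-0.001,0,0.005,0,0,0,0],[0,0,0,0,0,0,0]])

```text
t: 14.85
tcp_pos: [0.4633, 0.1795, 0.1584]
tool_rot: [-0.0, 0.712, 0.702, -0.0]
wrist_force: [-0.2, 0.3, -0.5]
finger_gap: -0.0002
```

```bash
python3 - <<'E'
from h import *
s=arm.get_state();print(s["tcp_pos"],s["wrist_force"])
S=get_image("side");T=get_image("top")
f=lambda i:cv2.convertScaleAbs(cv2.resize(i,(400,400),interpolation=2),alpha=2,beta=20)
cv2.imwrite("pics/push2.png",np.hstack([f(S[150:220,205:275]),f(T[270:340,120:190])]))
for th in(0,.5,1,1.57):
  k=np.array([.465,.246-.07*np.sin(th),.1255+.07*np.cos(th)]);print(th,(proj("side",k)-[205,150])*5.71,(proj("top",k)-[120,270])*5.71+[400,0])
E
```

```text
[0.4633 0.1795 0.1584] [-0.2092  0.3079 -0.5358]
0 [170.6837 221.6175] [639.1476 249.9135]
0.5 [212.8021 267.9464] [763.1347 247.4444]
1 [248.9378 335.8745] [872.2795 240.117 ]
1.57 [270.3393 415.8231] [942.1546 228.9517]
```

View pics/push2.png

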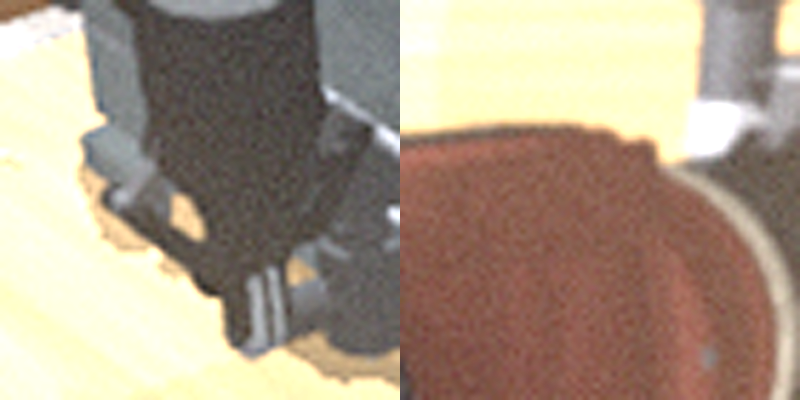

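```bash
python3 - <<'E'
from h import *
S=get_image("side");T=get_image("top")
f=lambda i:cv2.convertScaleAbs(cv2.resize(i,(400,400),interpolation=2),alpha=2,beta=20)
cv2.imwrite("pics/push3.png",np.hstack([f(S[170:250,210:290]),f(T[270:350,150:230])]))
for th in(.5,1,1.3,1.57):
  k=np.array([.465,.246-.07*np.sin(th),.1255+.07*np.cos(th)]);print(th,(proj("side",k)-[210,170])*5,(proj("top",k)-[150,270])*5+[400,0])
E
```

```text
0.5 [161.3416 134.6291] [567.9813 216.6763]
1 [192.9841 194.1108] [663.5547 210.2601]
1.3 [205.6746 232.1896] [703.4095 205.2283]
1.57 [211.7244 264.1183] [724.7413 200.4831]
```

View pics/push3.png

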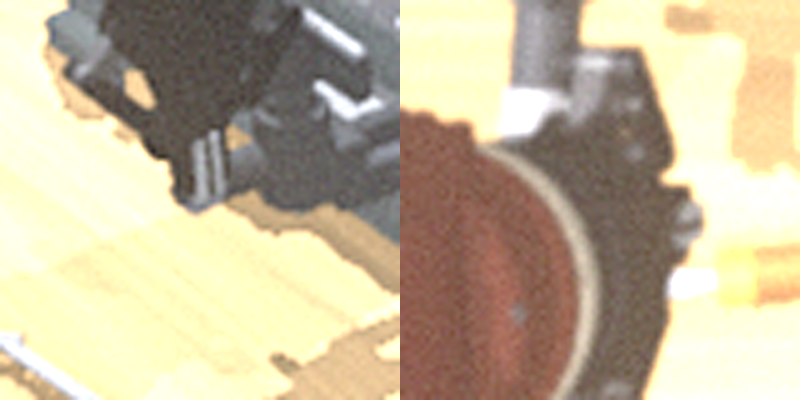

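```bash
python3 - <<'E'
from h import *
p=arm.get_state()["tcp_pos"]
for d in(-.011,0,.01): print(d,(proj("side",p+[0,0,d])-[210,170])*5)
for th in(.2,.3,.4,.5,.6,.7):
  k=np.array([.465,.246-.07*np.sin(th),.1255+.07*np.cos(th)]);print(th,k,(proj("side",k)-[210,170])*5)
E
```

```text
-0.011 [201.855  224.4074]
0 [199.8503 206.5578]
0.01 [198.0101 190.1732]
0.2 [0.465  0.2321 0.1941] [139.1886 107.1791]
0.3 [0.465  0.2253 0.1924] [146.6479 115.3768]
0.4 [0.465  0.2187 0.19  ] [154.0601 124.5593]
0.5 [0.465  0.2124 0.1869] [161.3416 134.6291]
0.6 [0.465  0.2065 0.1833] [168.4094 145.4765]
0.7 [0.465  0.2009 0.179 ] [175.1827 156.981 ]
```

The finger slid over the knob, because the visible tip is nearly at TCP height. I'll raise it, go back to the +y side and measure the knob again.

Call:
carry_out(targets=[[0,0,-0.015,0,0,0,0],[0,0,-0.03,0,0,0,0],[0,0,-0.035,0,0,0,0],[0.03,0,-0.005,0,0,0,0],[0.035,0,0,0,0,0,0],[0.035,0,0,0,0,0,0],[0.015,0,0,0,0,0,0],[0,0,0,0,0,0,0]])

```text
t: 15.72
tcp_pos: [0.4652, 0.2976, 0.2447]
tool_rot: [-0.0, 0.711, 0.703, 0.0]
wrist_force: [0.3, -1.0, -0.1]
finger_gap: -0.0003
```

```bash
python3 - <<'E'
from h import *
s=arm.get_state();print(s["tcp_pos"],s["wrist_force"])
S=get_image("side");T=get_image("top")
f=lambda i:cv2.convertScaleAbs(cv2.resize(i,(400,400),interpolation=2),alpha=2,beta=20)
cv2.imwrite("pics/push4.png",np.hstack([f(S[150:230,205:285]),f(T[260:340,130:210])]))
for th in(0,.2,.4,.6,.8,1,1.2,1.4,1.57):
  k=np.array([.465,.246-.07*np.sin(th),.1255+.07*np.cos(th)]);print(th,(proj("side",k)-[205,150])*5,(proj("top",k)-[130,260])*5+[400,0])
E
```

```text
[0.4652 0.2976 0.2447] [ 0.3276 -1.0348 -0.0529]
0 [149.4604 194.0608] [559.4112 268.8384]
0.2 [164.1886 207.1791] [602.2848 268.5752]
0.4 [179.0601 224.5593] [646.2703 267.4997]
0.6 [193.4094 245.4765] [689.1445 265.6783]
0.8 [206.5839 269.0134] [728.8326 263.2188]
1 [217.9841 294.1108] [763.5547 260.2601]
1.2 [227.1002 319.6309] [791.9229 256.9579]
1.4 [233.5423 344.4269] [812.9847 253.4729]
1.57 [236.7244 364.1183] [824.7413 250.4831]
```

View pics/push4.png

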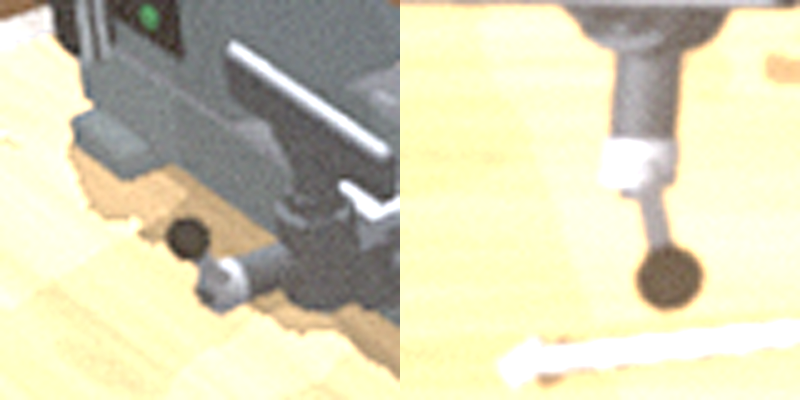

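I have one view left, so from here I'll measure numerically. The knob is at (186,238) in the side crop and (668,277) in the top crop, so θ≈0.5. I'll approach again with the tip lower.

Call:
carry_out(targets=[[-0.01,-0.004,0.02,0,0,0,0],[-0.01,0,0.025,0,0,0,0],[-0.01,0,0.02,0,0,0,0],[-0.005,0,0.008,0,0,0,0],[-0.008,0,0,0,0,0,0],[-0.006,0,0,0,0,0,0],[-0.004,0,0,0,0,0,0],[0,0,0,0,0,0,0]])

```text
t: 16.48
tcp_pos: [0.4617, 0.2412, 0.1733]
tool_rot: [0.001, 0.713, 0.701, 0.001]
wrist_force: [0.3, -0.5, -0.1]
finger_gap: -0.0
```

Call:
carry_out(targets=[[-0.005,0,0.001,0,0,0,0],[-0.005,0,0.002,0,0,0,0],[-0.005,0,0.002,0,0,0,0],[0,0,0,0,0,0,0]])

```text
t: 16.82
tcp_pos: [0.4605, 0.2262, 0.1664]
tool_rot: [-0.0, 0.712, 0.702, 0.0]
wrist_force: [0.2, 0.4, -0.3]
finger_gap: 0.0002
```

Call:
carry_out(targets=[[-0.005,0,0.003,0,0,0,0],[-0.005,0,0.003,0,0,0,0],[-0.005,0,0.003,0,0,0,0],[0,0,0,0,0,0,0]])

```text
t: 17.15
tcp_pos: [0.4596, 0.2113, 0.1563]
tool_rot: [-0.001, 0.712, 0.702, -0.001]
wrist_force: [0.2, 2.5, -1.4]
finger_gap: 0.0
```

Call:
carry_out(targets=[[-0.004,0,0.003,0,0,0,0],[-0.004,0,0.003,0,0,0,0],[-0.003,0,0.003,0,0,0,0],[0,0,0,0,0,0,0]])

```text
t: 17.48
tcp_pos: [0.4601, 0.2001, 0.1481]
tool_rot: [0.0, 0.713, 0.702, -0.0]
wrist_force: [0.8, 0.3, 0.9]
finger_gap: -0.0
```

```bash
python3 - <<'E'
from h import *
s=arm.get_state();print(s["tcp_pos"],s["wrist_force"])
S=get_image("side");T=get_image("top");cv2.imwrite("pics/s5.png",S);cv2.imwrite("pics/t5.png",T)
g=cv2.cvtColor(S,6)[195:240:1,236:268:1];print(g[:, ::1])
for th in(.8,1,1.2,1.4,1.57):
  k=np.array([.461,.246-.07*np.sin(th),.1255+.07*np.cos(th)]);print(th,(proj("side",k)),(proj("top",k)))
E
```

```text
[0.4601 0.2001 0.1481] [0.7774 0.3224 0.8616]
[[ 35  36  32 ...  48  43  34]
 [ 35  35  34 ...  37  36  43]
 [ 32  35  35 ...  36  39  41]
 ...
 [128 127 127 ... 123 123 128]
 [131 127 125 ... 126 132 139]
 [132 132 128 ... 137 148 145]]
0.8 [244.9871 204.3579] [195.7154 315.0003]
1 [247.272  209.3847] [202.6631 314.3752]
1.2 [249.1018 214.4953] [208.3395 313.6778]
1.4 [250.398  219.4598] [212.5542 312.9419]
1.57 [251.0419 223.4014] [214.907  312.3106]
```

```bash
python3 - <<'E'
import cv2
S=cv2.cvtColor(cv2.imread("pics/s5.png"),6);T=cv2.cvtColor(cv2.imread("pics/t5.png"),6)
c=lambda v:"#" if v<48 else "+" if v<75 else "." 
print("side rows196-232 cols 230-275");[print(r,"".join(c(v) for v in S[r,230:275])) for r in range(196,232)]
print("top rows 300-330, cols 160-235");[print(r,"".join(c(v) for v in T[r,160:235])) for r in range(296,330)]
E
```

```text
side rows196-232 cols 230-275
196 .+##################........++###############
197 ...#############++##..........+##############
198 ....############+.+#..........+##############
199 .....+#######+++#++#.......+++++#############
200 ........+####+.+#++#......+++++++############
201 .........####+.+#++#..+++++++++++############
202 .........####+++#++#...++++++###+############
203 .........####+..#++#+..+++++#################
204 .........####+..++.#+...+####################
205 .........+####+.++.##...+####################
206 .........+####+.+#++....+####################
207 ..........####+.+#+....++####################
208 ...........+##+.+#+...+++####+++#############
209 ............+#+.+#+...+++#+++...+############
210 ................+###++#.++......+############
211 ................#######+.........+++######+++
212 ................#######+....++.....++++++++..
213 ...............+########......+..............
214 ................########.......+..+..........
215 ................########........+++++++.+++..
216 ................#######+...........+.......++
217 ................
[... 2780 characters left out ...]
+###################+++.....................................
322 ######+###++...+#####################+.....................................
323 #######++#++...+###################++......................................
324 ######+#+#++...+##################+........................................
325 ###########+...++################+.........................................
326 ########++#++..++###############+..........................................
327 ########++#++...+###############+..........................................
328 #########++++...+###############...........................................
329 ###########++...+##############+...........................................
```

The knob is clearly visible at side (249.5,213.7) and top (206.7,314.5), so θ≈1.17. I'll lift over it and press down from above.

Call:
carry_out(targets=[[0,0,-0.02,0,0,0,0],[0,0,-0.02,0,0,0,0],[-0.012,0.001,0,0,0,0,0],[-0.009,0,0,0,0,0,0],[0,0,0.01,0,0,0,0],[0,0,0.01,0,0,0,0],[0,0,0.005,0,0,0,0],[0,0,0,0,0,0,0]])

```text
t: 18.25
tcp_pos: [0.4593, 0.1797, 0.1607]
tool_rot: [-0.001, 0.712, 0.702, -0.002]
wrist_force: [-0.3, -0.5, -0.9]
finger_gap: 0.0004
```

Call:
carry_out(targets=[[0,0,0.004,0,0,0,0],[-0.001,0,0.004,0,0,0,0],[-0.001,0,0.004,0,0,0,0],[0,0,0.003,0,0,0,0],[0,0,0,0,0,0,0]])

```text
t: 18.67
tcp_pos: [0.4608, 0.1776, 0.1482]
tool_rot: [0.0, 0.712, 0.702, -0.0]
wrist_force: [-0.8, 0.1, -1.0]
finger_gap: 0.0
```

Call:
carry_out(targets=[[0,0,0.003,0,0,0,0],[0,0,0.003,0,0,0,0],[0,0,0,0,0,0,0]])

```text
t: 18.92
tcp_pos: [0.4608, 0.1778, 0.1422]
tool_rot: [-0.0, 0.712, 0.702, 0.0]
wrist_force: [1.2, 0.1, 0.7]
finger_gap: 0.0004
```

```bash
python3 - <<'E'
from h import *
s=arm.get_state();print(s["tcp_pos"],s["wrist_force"])
S=cv2.cvtColor(get_image("side"),6);T=cv2.cvtColor(get_image("top"),6)
c=lambda v:"#" if v<48 else "+" if v<75 else "." 
[print(r,"".join(c(v) for v in S[r,235:275])) for r in range(204,232)]
[print(r,"".join(c(v) for v in T[r,185:235])) for r in range(302,324)]
E
```

```text
[0.4608 0.1778 0.1422] [1.2138 0.0978 0.7248]
204 .....############.+#####################
205 ......++######++#++#####################
206 .........####+..#+.#####################
207 .........#####+.++++####################
208 .........#####+.++.+###++++#############
209 .........+####+.++.+#+++...+############
210 .........+####+.++++#+.....+############
211 .........+####+.++++#+......+++#######+.
212 ..........####+.+#++...+......++++++++..
213 ...........###+.+#+......+..............
214 ............##+..#+...............+.....
215 ............+#+.+##........+++++++++++.+
216 ............+#+++##...........+.......++
217 ............########....................
218 ............########....................
219 ............########....................
220 ............########....................
221 .............######.....................
222 ..............+###......................
223 ........................................
224 ........................................
225 ........................................
226 ........................................
227 ...............
[... 715 characters left out ...]
###############++++++...................
312 +...++###################+...+++..................
313 ++...++#################++...+++..................
314 #++...++################+++.++##..................
315 +++...++################++++++#+..................
316 +#++...++##############+++++++++..................
317 #+#+...++###############+++.+++...................
318 +#+++...+##############+++...+....................
319 +#+#+...++##############++........................
320 #++#+...++##############+++.......................
321 #+++++...+################+.......................
322 #+++#+...+###############+........................
323 ##++++...++############++.........................
```

The knob is now at about row 218.7, so θ≈1.37. I'll keep pressing to the stop.

Call:
carry_out(targets=[[0,0,0.003,0,0,0,0],[0,0,0.003,0,0,0,0],[0,0,0,0,0,0,0]])

```text
t: 19.27
tcp_pos: [0.4607, 0.1778, 0.136]
tool_rot: [-0.0, 0.712, 0.702, -0.0]
wrist_force: [1.4, 0.7, 1.1]
finger_gap: -0.0001
```

Call:
carry_out(targets=[[0,0,0.002,0,0,0,0],[0,0,0.002,0,0,0,0],[0,0,0,0,0,0,0]])

```text
t: 19.52
tcp_pos: [0.4607, 0.1778, 0.1322]
tool_rot: [-0.0, 0.712, 0.702, -0.0]
wrist_force: [0.6, -0.3, 1.1]
finger_gap: -0.0001
```

```bash
python3 - <<'E'
from h import *
s=arm.get_state();print(s["tcp_pos"],s["wrist_force"])
S=cv2.cvtColor(get_image("side"),6)
c=lambda v:"#" if v<48 else "+" if v<75 else "." 
[print(r,"".join(c(v) for v in S[r,235:275])) for r in range(208,232)]
E
```

```text
[0.4607 0.1778 0.1322] [ 0.5965 -0.3269  1.1202]
208 ......#++#####++#+.+####+.+#############
209 .........+####+.++.+#+++..++############
210 .........+####+.+#++#+.....++###########
211 .........+####+.++.+#+......+++######+++
212 .........+####+.+#++#.........++++++++..
213 ..........####+.+#++#....+.........+....
214 ..........####+.+#++#.....+............+
215 ..........####+..#+++......+++++++++++..
216 ...........####+.#+...........+.......++
217 ............###+.+++....................
218 .............++..+#.....................
219 .............+++++#+....................
220 .............#######....................
221 ............+#######+...................
222 ............+########...................
223 .............#######+...................
224 .............#######....................
225 ..............+####.....................
226 ........................................
227 ........................................
228 ........................................
229 ........................................
230 ........................................
231 ........................................
```

Call:
carry_out(targets=[[0,0,0.002,0,0,0,0],[0,0,0.001,0,0,0,0],[0,0,0,0,0,0,0]])

```text
t: 19.82
tcp_pos: [0.4607, 0.1777, 0.1294]
tool_rot: [-0.0, 0.712, 0.702, -0.0]
wrist_force: [-0.1, -0.6, 1.2]
finger_gap: 0.0
```

Call:
carry_out(targets=[[0,0,0.0015,0,0,0,0],[0,0,0.0015,0,0,0,0],[0,0,0,0,0,0,0]])

```text
t: 20.07
tcp_pos: [0.461, 0.1777, 0.1273]
tool_rot: [0.0, 0.712, 0.702, 0.0]
wrist_force: [-2.0, -1.7, 7.6]
finger_gap: -0.0002
```

Call:
carry_out(targets=[[0,0,0.001,0,0,0,0],[0,0,0.001,0,0,0,0],[0,0,0,0,0,0,0]])

```text
t: 20.32
tcp_pos: [0.4612, 0.1777, 0.1267]
tool_rot: [0.001, 0.712, 0.702, 0.001]
wrist_force: [-6.8, -3.5, 18.5]
finger_gap: 0.0003
```

The force climbs to 18.5 N with no further travel, so the lever is hard on its stop. I'll retreat straight up, move clear and verify.

Call:
carry_out(targets=[[0,0,-0.01,0,0,0,0],[0,0,-0.03,0,0,0,0],[0,0,-0.035,0,0,0,0],[-0.01,-0.01,-0.035,0,0,0,0],[-0.035,0,-0.01,0,0,0,0],[-0.038,0,0,0,0,0,0],[-0.038,0,0,0,0,0,0],[-0.038,0,0,0,0,0,0],[-0.03,0,0,0,0,0,0],[0,0,0,0,0,0,0]])

```text
t: 21.15
tcp_pos: [0.4479, -0.0152, 0.2443]
tool_rot: [0.0, 0.714, 0.7, -0.0]
wrist_force: [0.1, 1.2, -0.7]
finger_gap: 0.0
```

```bash
python3 - <<'E'
from h import *
s=arm.get_state();print(s["tcp_pos"],s["wrist_force"])
S=get_image("side");T=get_image("top");cv2.imwrite("pics/s9.png",S);cv2.imwrite("pics/t9.png",T)
def blob(I,x,y,w,h,t=55):
    m=(cv2.cvtColor(I,6)[y:y+h,x:x+w]<t).astype(np.uint8);n,l,st,c=cv2.connectedComponentsWithStats(m)
    return [(st[i],c[i]+[x,y]) for i in range(1,n) if st[i,4]>25]
print(blob(S,235,208,30,25,48),blob(T,195,295,40,30,48))
f=lambda i:cv2.convertScaleAbs(cv2.resize(i,(400,400),interpolation=2),alpha=1.7,beta=20)
cv2.imwrite("pics/fin.png",np.hstack([f(S[140:240,215:315]),f(T[225:345,130:250])]))
for th in(1.3,1.42,1.5,1.57):
  k=np.array([.461,.246-.07*np.sin(th),.1255+.07*np.cos(th)]);print(th,(proj("side",k)),(proj("top",k)))
E
```

```text
[ 0.4479 -0.0152  0.2443] [ 0.133   1.1627 -0.6653]
[(array([13, 12,  8,  7, 48], dtype=int32), array([251.375 , 223.1042]))] [(array([15, 14,  9, 10, 52], dtype=int32), array([214.6538, 313.2885]))]
1.3 [249.8204 217.0098] [210.6381 313.3126]
1.42 [250.4961 219.9396] [212.8905 312.8675]
1.5 [250.8292 221.8183] [214.0775 312.5698]
1.57 [251.0419 223.4014] [214.907  312.3106]
```

View pics/fin.png

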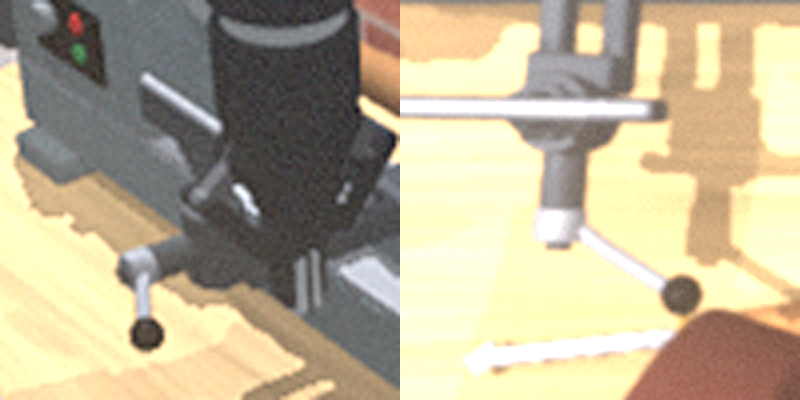

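The final view shows the bar level and parallel at the boss. The knob is at side (251.4,223.1) and top (214.7,313.3), which gives θ≈1.56, and the arm is clear. I'll hand in.

```bash
python3 -c "
from cell import arm
print(arm.hand_in())"
```

```text
the job is handed in; nothing more can be done
None
```

The short rest is in the banjo's hole, locked with the clamp lever, and the job was handed in at about 21 s of the 67 s allowed. No verdict was reported.

**What I did:** I gripped the short rest in the rack, lifted it out and lowered its post into the bore. The shoulder touched down where I had predicted: the wrist force changed from −4.4 to +4.7 N at a tool height of 0.203 m. After releasing the rest, I swung the lever to its stop with the shut fingers.

**Last checks:**
- **Lever:** the knob's position in both cameras puts it at about 1.56 rad, and the force rose to 18.5 N with no further travel.
- **Rest:** in the last picture its bar is still at the boss, level and parallel to the blank as far as I can see. I did not re-measure its height, tilt or angle after clamping.
- **Arm:** it is clear of everything, with only about 1 N of noise on the wrist.

**What went wrong or disagreed:**
- On the first lever push the fingers slid over the knob and left it at about 0.5 rad. The fingertips looked about 10 mm higher than I had assumed. I measured the knob again and repeated the push lower, then pressed it down from above.
- The gripper read about 9 mm on the 12 mm bar.
- The two cameras disagreed by 1–2 mm, so I aligned the post to the hole within each picture.
- I did not measure the positions of the other rests, the mallet or the gouge at the end. I planned no contact with them or the blank, and no unexpected force showed in the readings.

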